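Hang a returned lantern in the blow-off stand and hold the air lever half-way

TASK

Hang the red lantern by its handle on the two prongs of the blow-off stand and let go of it. Then, for a gentle stream of air, push the valve's spring-loaded red lever about half-way down and finish while holding it there. Keep the lantern upright throughout and leave the tree, the jar and the brush where they are.

Things in the scene. Friction and masses are not known exactly. Their poses are not given: they have to be found in the camera images.
- lantern: Loose red metal lantern, glass sides, about 0.4 kg. Origin at the centre of its underside, z up. Foot 100 x 100 mm, roof plate 108 x 108 mm at 80 to 86 mm height, roof peak at 116 mm. A rigid steel bail handle stands over it, 177 mm high in all: legs at y = -60 and +60 mm, joined by a straight level bar along y. Window under the bar: 51 mm high, 110 mm wide. Same after a half turn.
- lantern_center (a point): Centre of the lantern, 86 mm above its underside; axes as the lantern's. When it hangs its roof is below the prongs and only the bar above them, so the window under the bar is brought over the prong tips from the stand's -x side, then lowered.
- lantern_bar (a point): Middle of the handle's top bar, on its axis, 172 mm above the lantern's underside; axes as the lantern's: y runs along the bar, which is round, 10 mm thick, and straight for 52 mm to either side. The place to pinch from above.
- stand: Blow-off stand bolted to the bench: grey base plate 190 x 310 mm, 8 mm thick. Origin under the plate, z up; front is -x. On its -y part an upright aluminium column, 25 mm square, 281 mm high, carries the twin-prong hanger (see hanger_seat); on its +y part stands the lever valve, whose orange air nozzle ends 36 mm short of the hung lantern's +y side, 149 mm up.
- hanger_seat (a point): Where the bar's middle lies when hung: on its axis, half-way between two level steel prongs (8 mm thick, 70 mm apart, tops 266 mm above the bench, 5 mm below this point). Axes as the stand's: prongs along x, hung bar along y. Prong tips end 46 mm from here towards -x, turned up to 282 mm; the column is 75 mm away to +x. The bar may rest from 35 mm nearer the tips to 20 mm nearer the column.
- lever (a joint): Angle (rad) of the valve's hand lever: 0 = up, at rest; 0.25 = half-way; 0.5 = down on its stop. It points to the stand's -x and turns about an axis along the stand's y, 122 mm above the bench; at 0 it rises 0.4 rad above level towards its end, at 0.4 it is level. A spring returns it: about 4 N at the red pad to start, 6 N half-way, 9 N at the stop.
- lever_pad (a point): Centre of the upper face of the red pad at the lever's end, where one pushes down; the pad is 52 mm long, 36 mm wide; 120 mm from the pivot. It sits 176 mm above the bench when up, 148 mm half-way and 118 mm fully down.
- tree: Bystander: green wooden table tree, 80 mm across, 138 mm high; origin at the centre of its underside.
- jar: Bystander: amber jar with a dark cap, 68 mm across, 100 mm high; origin at the centre of its underside.
- brush: Bystander: dusting brush 190 mm long lying flat on the bench along its own x.
Not all that is in view belongs to the job. Several things have the shape of the lantern; the one meant has the colours described above.

How it is judged:
On the way, in this order (a step that is already met when the one before it is completed fails the run):
1. the lantern hangs by its bar on the two prongs, let go, with the air lever still up (x of lantern_bar in the frame of hanger_seat between -0.038 and 0.03 m and y of lantern_bar in the frame of hanger_seat between -0.022 and 0.022 m and z of lantern_bar in the frame of hanger_seat between -0.006 and 0.008 m and angle between the y axis of lantern_bar and the y axis of hanger_seat, either way round below 0.3 rad and contact force between lantern and stand above 1.5 N and contact force between lantern and the arm below 0.1 N and contact force between lantern and the fingers below 0.1 N and value of joint lever below 0.1 rad), for 0.3 s.
2. the lever is held about half-way down while the lantern hangs (x of lantern_bar in the frame of hanger_seat between -0.038 and 0.03 m and y of lantern_bar in the frame of hanger_seat between -0.022 and 0.022 m and z of lantern_bar in the frame of hanger_seat between -0.006 and 0.008 m and angle between the y axis of lantern_bar and the y axis of hanger_seat, either way round below 0.3 rad and contact force between lantern and stand above 1.5 N and contact force between lantern and the arm below 0.1 N and contact force between lantern and the fingers below 0.1 N and value of joint lever between 0.15 and 0.35 rad and velocity of joint lever between -0.15 and 0.15 rad/s and contact force between any of the fingers, the arm and lever above 2 N), for 0.5 s.
At the end, for the whole second after the job is handed in: The lantern hangs at rest, upright within 0.2 rad, its bar across both prongs (22 mm sideways, 38 mm to the tips, 30 mm to the column), carried by the stand alone, untouched by the robot, which holds the lever still at 0.15 to 0.35 rad (30 to 70 % of its travel) with at least 2 N (all of step 2 and linear speed of lantern below 0.05 m/s and angle between lantern's own z axis and vertical below 0.2 rad); the arm keeps its last pose, push and grip.
It fails at once if the lantern is tipped over or dropped (more than 0.7 rad off upright) (angle between lantern's own z axis and vertical above 0.7 rad).
It fails at once if the tree, the jar or the brush is shifted by more than 30 mm (distance of any of tree, jar, brush from where it was at the start of the episode above 0.03 m).
It also fails if it takes over 48 s, if anything falls off the work surface, if the arm or the gripper's body presses on something with over 40 N, if the wrist force passes 120 N, or if a joint passes its speed limit or range.

ROBOT

A 6-joint arm with a two-finger parallel gripper is mounted at the origin on the work surface. World frame = base frame: x ahead of the robot, y to its left, z up, the work surface at z = 0. Lengths are in m, angles in rad, forces in N, time in s.
With the tool pointing down it reaches from about 0.35 to 0.775 m from the base axis. Payload 7.3 kg.
Tool frame: the origin (TCP) lies at the very end of the fingers, on their centre line; the grasp point (between the pads) lies robot.pinch_z behind it (robot.pinch_z is the distance from the TCP to the grasp point, in m); y points along the fingers, z is the direction in which the jaws open and shut, and the axes are right-handed (so a half turn about y gives the same grasp; the last joint's range is limited). The gripper opens to 92 mm and grips with 3 to 60 N. Pads are 19 mm wide; open, the fingers measure 130 mm over their backs; the gripper's body (75 mm by 190 mm) begins 47 mm behind the grasp point.
Start: joints at [-1.467, 0.342, 1.524, -0, 1.275, -0.146], TCP at [0.13, -0.509, 0.227] pointing down, gripper open.
Joint ranges: [-2.53, 2.53], [-0.77, 2.02], [0.04, 2.7], [-1, 4.14], [0.28, 2.66], [-3.11, 3.11]. Speed limits (rad/s): [2.57, 2.57, 3.14, 3.14, 3.14, 3.14].

INTERFACE

Orientations are given as [roll, pitch, yaw] about the fixed x, y, z axes, in that order (R = Rz(yaw) Ry(pitch) Rx(roll)).
In Python, from cell import status, viewer, robot gives the robot as it stands. The module is installed in compiled form; this text tells all that it offers.
- The arm moves only by the shell command python3 -m pendant 'ROWS' [FORCE]. ROWS is JSON, a list that holds one entry, the list of rows, each a list of 7 numbers: the shift along the tool's x, y, z in cm, then the turn, a rotation vector about the tool's x, y, z in rad, then the finger opening in cm, from 0 to 9.18. A call has 1 to 20 rows; each row is the pose to reach, as a shift and turn from the pose commanded when the call began, along the tool's axes at that moment; what a row does not reach only later rows make up. A row lasts 1/10 s, in which the tool goes at most 50 mm and 8.59 degrees, less where a joint would pass 70% of its speed; a pose out of reach is approached as far as the arm can. A call with a gripper value outside its range is refused whole. The fingers move at their own pace and stop on an object; FORCE is the grip in N (left out, the last holds). Time passes only in rows, so rows that repeat a pose let the fingers close. It gives the time, the measured TCP pose, the force and the opening at its end, in the units of the state.
- status.observe(): the state, without advancing time (a new reading comes with each control period).
- viewer.read_camera(name): name is "scene" or "top"; returns a dict with "image" (480x640x3 uint8, red, green, blue), "range_z" (480x640 float32, m along the optical axis (not along the pixel's ray), 0 where there is no reading), "fx", "fy", "cx", "cy" (pixels), "camera_from_world" (4x4, takes a point from world to camera coordinates). Camera axes: x right, y up, looking along -z (the intrinsics and any distortion apply to the point x, -y, -z); pixel columns grow to the right and rows downward; lengths in m; the calibration is good to about 2 mm. A picture is of the moment at which its call begins.
- robot.hand_in(): hands the job in, once; it reports no verdict.
The state is a dict: "time": time; "qpos": joint angles; "qvel": joint speeds; "joint_efforts": joint torques, N m; "tool_pos": TCP position; "tool_rot": TCP orientation; "contact_force": force on the tool from outside, world axes, zero at the start; "torque": the same for the moment, N m; "opening": finger opening in m.
Only numpy, scipy, OpenCV 4.12 (cv2) and the standard library are available. Lean on these libraries where they do the work, as an engineer would, in place of code of your own. Each camera call takes 0.05 s, during which the arm holds its last target. There are 200 camera calls.

## Working session

There is one attempt and no reset: what is moved stays moved. The work goes in short steps, Python scripts to look and compute and a shell command to move; the robot and the scene stay as the last step left them, time stands still between calls to the robot, and variables do not carry over. Pictures are saved under pics/ and viewed, about 8 in all and at most 12, crops included, and the job is handed in when it is done.

```bash
mkdir -p pics; cat > h.py <<'E'
import numpy as np, cv2
from cell import status, viewer, robot
def shot(n,f):
    d=viewer.read_camera(n); np.savez(f'{f}.npz',**d)
    cv2.imwrite(f'pics/{f}.png',d['image'][:,:,::-1]); return d
def world(d,u,v):
    z=d['range_z'][v,u]; z=z.astype(float)
    p=np.stack([(u-d['cx'])/d['fx']*z,-(v-d['cy'])/d['fy']*z,-z,np.ones_like(z)])
    return (np.linalg.inv(d['camera_from_world'])@p)[:3].T
E
python3 - <<'E'
from h import *
shot('scene','s0');shot('top','t0');print(status.observe(),robot.pinch_z)
E
```

```text
{'time': 0.1, 'qpos': array([-1.46701237e+00,  3.42661670e-01,  1.52490890e+00, -1.96702581e-05,
        1.27541692e+00, -1.45986200e-01]), 'qvel': array([ 0.00165792, -0.00343318, -0.00368063,  0.00074592,  0.00140795,
       -0.00055363]), 'joint_efforts': array([ 9.82642814e-04, -4.32003880e+01, -2.44694638e+01,  7.19205779e-02,
        5.26048732e-02, -4.66094934e-05]), 'tool_pos': array([ 0.1297548 , -0.50833741,  0.22611439]), 'tool_rot': array([-1.57217907e+00,  1.84294470e-04, -2.89181688e+00]), 'contact_force': array([-1.00493065,  0.5161545 , -0.83327936]), 'torque': array([-0.01583472,  0.00865846,  0.00011563]), 'opening': 0.09192486185429695} 0.0188
```

View pics/s0.png

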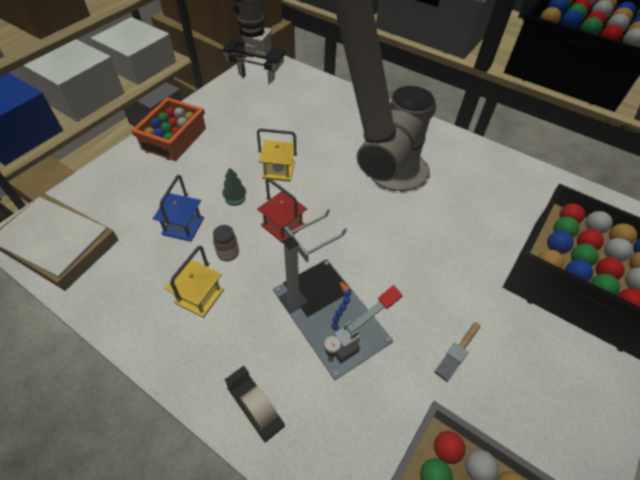

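View pics/t0.png

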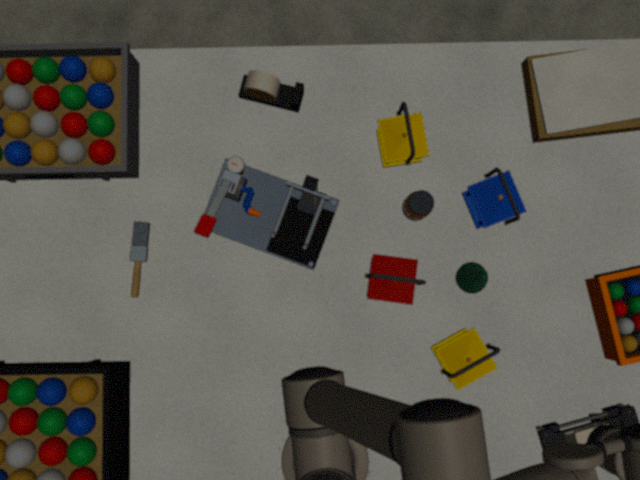

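Scene: the red lantern is at about (283,213) and the stand at about (335,315). Top: red lantern (393,280), bar from (366,275) to (424,283), prongs at (285,220) and (313,220), lever pad (205,226), tree (471,277), jar (418,205), brush (138,260).

```bash
python3 - <<'E'
import cv2
a=cv2.imread('pics/t0.png')
cv2.imwrite('pics/c1.png',cv2.resize(a[140:320,185:435],None,fx=3.2,fy=3.2,interpolation=cv2.INTER_CUBIC))
from h import *
d=dict(np.load('t0.npz'))
g=lambda *p:print(p,world(d,*[np.array(x) for x in zip(*p)]).round(4).tolist())
g((325,450),(393,265),(393,300)); g((366,275),(424,283),(395,279))
print(np.linalg.inv(d['camera_from_world']).round(3))
v,u=np.mgrid[0:480,0:640]; P=world(d,u.ravel(),v.ravel()); u=u.ravel();v=v.ravel()
im=d['image'].reshape(-1,3).astype(int)
# lantern bar
m=(u>355)&(u<435)&(v>250)&(v<310)&(P[:,2]>.16)&(P[:,2]<.2)
def line(m,n):
    Q=P[m];c=Q.mean(0);s=np.linalg.svd(Q-c)[2][0];t=(Q-c)@s
    print(n,m.sum(),'mean',c.round(4),'dir',s.round(3),'ends',(c+s*t.min()).round(4),(c+s*t.max()).round(4),'yaw',np.arctan2(s[1],s[0]).round(3))
line(m,'bar')
red=(im[:,0]>100)&(im[:,1]<50)
m=red&(u>360)&(u<425)&(v>250)&(v<310)&(P[:,2]>.06)
Q=P[m];print('roof',cv2.minAreaRect(Q[:,:2].astype(np.float32)),np.median(Q[:,2]))
for a,b,n in((265,298,'prL'),(299,330,'prR')):
    line((u>a)&(u<b)&(v>175)&(v<260)&(P[:,2]>.25)&(P[:,2]<.275),n)
m=(u>265)&(u<335)&(v>170)&(v<260)&(P[:,2]>.274);Q=P[m];print('high',Q.round(3).tolist()[:60])
m=red&(u>185)&(u<225)&(v>205)&(v<245);Q=P[m];print('pad',m.sum(),Q.mean(0),cv2.minAreaRect(Q[:,:2].astype(np.float32)),Q[:,2].min(),Q[:,2].max())
m=(u>190)&(u<345)&(v>150)&(v<275)&(P[:,2]>.004)&(P[:,2]<.013);Q=P[m];print('plate',cv2.minAreaRect(Q[:,:2].astype(np.float32)))
E
```

```text
((325, 450), (393, 265), (393, 300)) [[0.0993, -0.0014, 0.2832], [0.4234, 0.0087, 1.5069], [0.3907, -0.1686, 0.0918]]
((366, 275), (424, 283), (395, 279)) [[0.4498, -0.1044, 0.1192], [0.429, -0.2292, 0.1659], [0.4388, -0.1639, 0.1739]]
[[-0.016  0.997 -0.073  0.423]
 [-1.    -0.017 -0.008  0.009]
 [-0.009  0.073  0.997  1.507]
 [ 0.     0.     0.     1.   ]]
bar 258 mean [ 0.4403 -0.1664  0.1748] dir [-0.149 -0.989  0.013] ends [ 0.4495 -0.105   0.174 ] [ 0.4304 -0.232   0.1757] yaw -1.72
roof ((0.4403429329395294, -0.16935470700263977), (0.10011539608240128, 0.10281147807836533), 81.96097564697266) 0.09088869046328596
prL 216 mean [0.5892 0.0772 0.2651] dir [-0.931  0.364  0.01 ] ends [0.6396 0.0575 0.2645] [0.5296 0.1006 0.2657] yaw 2.769
prR 258 mean [0.5755 0.0137 0.2652] dir [-0.985  0.174 -0.   ] ends [0.6455 0.0013 0.2652] [0.5088 0.0255 0.2652] yaw 2.966
high [[0.423, 0.009, 1.507], [0.655, 0.028, 0.282], [0.656, 0.026, 0.278], [0.653, 0.028, 0.282], [0.652, 0.026, 0.284], [0.653, 0.024, 0.283], [0.653, 0.022, 0.278], [0.653, 0.02, 0.279], [0.651, 0.03, 0.281], [0.651, 0.028,
[... 735 characters left out ...]
46, 0.005, 0.282], [0.646, 0.003, 0.283], [0.645, 0.032, 0.28], [0.644, 0.03, 0.282], [0.645, 0.028, 0.281], [0.645, 0.026, 0.281], [0.644, 0.024, 0.285], [0.645, 0.022, 0.28], [0.645, 0.02, 0.278], [0.644, 0.018, 0.283], [0.644, 0.016, 0.282], [0.645, 0.014, 0.279], [0.645, 0.012, 0.28], [0.644, 0.01, 0.281], [0.644, 0.008, 0.281], [0.645, 0.005, 0.278], [0.644, 0.003, 0.281], [0.423, 0.009, 1.507]]
pad 248 [0.56582839 0.255947   0.18158396] ((0.5085766911506653, 0.13525079190731049), (0.3018070161342621, 0.04454275220632553), 64.4542236328125) 0.1616200066102651 1.5068652044197635
plate ((0.6146773099899292, 0.1319991648197174), (0.38894277811050415, 0.3127067983150482), 89.04316711425781)
```

View pics/c1.png

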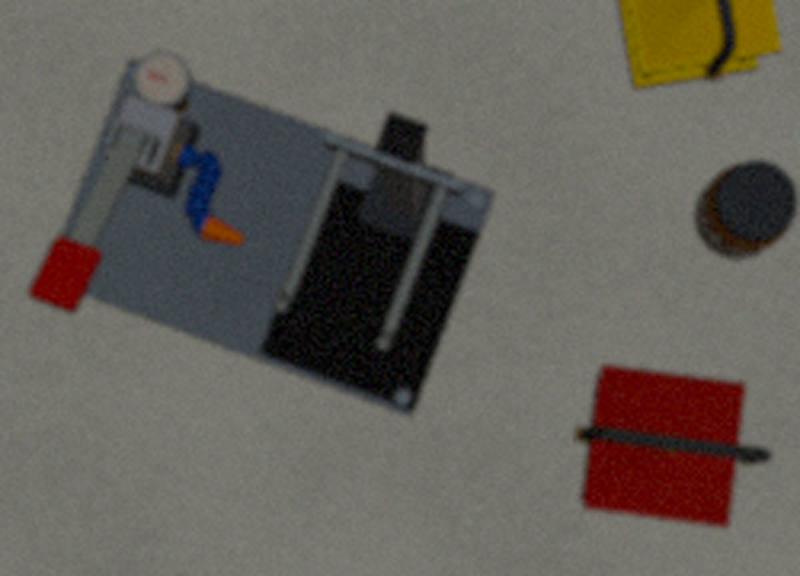

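```bash
cat >> h.py <<'E'
def ray(d,u,v,z):
    T=np.linalg.inv(d['camera_from_world']);o=T[:3,3]
    r=T[:3,:3]@np.array([(u-d['cx'])/d['fx'],-(v-d['cy'])/d['fy'],-1]);return o+r*(z-o[2])/r[2]
E
python3 - <<'E'
from h import *
d=dict(np.load('t0.npz'));c=lambda x,y,z:ray(d,185+(x+.5)/3.2-.5,140+(y+.5)/3.2-.5,z)
tl,tr=c(283,302,.282),c(384,342,.282);
al,ar=c(302,258,.266),c(402,290,.266); bl,br=c(338,170,.266),c(437,200,.266)
print('tips',tl,tr);
for n,a,b in(('l',al,bl),('r',ar,br)): e=b-a;print(n,a,b,np.arctan2(e[1],e[0]))
for p in((131,62),(492,190),(412,410)):print('plate',c(*p,.008))
k=[c(*p) for p in((62,235,.17),(102,250,.17),(75,310,.185),(30,293,.185))];print(np.array(k),np.mean(k,0))
P1,P2,P3=c(131,62,.008),c(492,190,.008),c(412,410,.008)
e=P2-P3;print('yaw plate',np.arctan2(e[1],e[0]),np.linalg.norm(e));e=P1-P2;print(np.arctan2(e[1],e[0])-np.pi/2,np.linalg.norm(e))
print('nozzle',c(240,238,.149),'gauge',c(160,75,.17))
print('bar',c(590,433,.177),c(752,454,.177))
v,u=np.mgrid[200:245,190:222];P=world(d,u.ravel(),v.ravel());im=d['image'][200:245,190:222].reshape(-1,3).astype(int)
m=(im[:,0]>100)&(im[:,1]<50)&(P[:,2]<.3);Q=P[m];print('pad',Q.mean(0),cv2.minAreaRect(Q[:,:2].astype(np.float32)),Q[:,2].min(),Q[:,2].max())
E
```

```text
tips [0.53368628 0.09738358 0.282     ] [0.50690523 0.03302745 0.282     ]
l [0.56364611 0.08584957 0.266     ] [0.62098125 0.06164837 0.266     ] -0.39941234039225537
r [0.54164065 0.0211406  0.266     ] [ 0.6001317  -0.00259794  0.266     ] -0.3855385595655143
plate [0.75126356 0.23553539 0.008     ]
plate [ 0.64405296 -0.04836154  0.008     ]
plate [0.47201071 0.01741818 0.008     ]
[[0.59362226 0.26021987 0.17      ]
 [0.58254421 0.23214087 0.17      ]
 [0.53929739 0.24853906 0.185     ]
 [0.55164611 0.27972487 0.185     ]] [0.56677749 0.25515617 0.1775    ]
yaw plate -0.3651956979792004 0.18418877461640898
-0.361082453266941 0.3034659491690039
nozzle [0.59195476 0.13714606 0.149     ] gauge [0.706156   0.19056598 0.17      ]
bar [ 0.44861338 -0.10638507  0.177     ] [ 0.43231356 -0.21779853  0.177     ]
pad [0.56640499 0.25694799 0.17621845] ((0.566788911819458, 0.25728052854537964), (0.030731573700904846, 0.04299745708703995), 69.3659896850586) 0.1616200066102651 0.19095748107935973
```

```bash
cat >> h.py <<'E'
from scipy.spatial.transform import Rotation as Ro
def row(p,yaw,roll=-np.pi/2):
    s=status.observe();R=Ro.from_euler('xyz',s['tool_rot']);T=Ro.from_euler('xyz',[roll,0,yaw])
    print('row cm',(R.inv().apply(np.array(p)-s['tool_pos'])*100).round(2),'rot',(R.inv()*T).as_rotvec().round(3),'now',s['tool_pos'].round(4),s['tool_rot'].round(3),s['contact_force'].round(1),s['opening'].round(4),s['time'])
E
python3 -c "
from h import *
row([.440,-.1685,.25],-1.716)"
```

```text
Traceback (most recent call last):
  File "h.py", line 16, in row
    print('row cm',(R.inv().apply(np.array(p)-s['tool_pos'])*100).round(2),'rot',(R.inv()*T).as_rotvec().round(3),'now',s['tool_pos'].round(4),s['tool_rot'].round(3),s['contact_force'].round(1),s['opening'].round(4),s['time'])
                                                                                                                                                                                                  ^^^^^^^^^^^^^^^^^^
AttributeError: 'float' object has no attribute 'round'
```

```bash
sed -i "s/s\['opening'\].round(4)/round(s['opening'],4)/" h.py
python3 -c "
from h import *
row([.440,-.1685,.25],-1.716)"
```

```text
row cm [-38.46  -2.35 -25.26] rot [ 1.000e-03 -1.176e+00 -1.000e-03] now [ 0.1298 -0.5083  0.2261] [-1.572  0.    -2.892] [-1.   0.5 -0.8] 0.0919 0.1
```

```bash
python3 -m pendant '[[[-2,-2.35,-2,0,-0.1,0,9],[-6,-2.35,-4,0,-0.25,0,9],[-10,-2.35,-6.5,0,-0.4,0,9],[-14,-2.35,-9,0,-0.55,0,9],[-18,-2.35,-12,0,-0.7,0,9],[-22,-2.35,-14.5,0,-0.82,0,9],[-26,-2.35,-17,0,-0.94,0,9],[-30,-2.35,-19.7,0,-1.05,0,9],[-34,-2.35,-22.3,0,-1.13,0,9],[-37,-2.35,-24.3,0,-1.17,0,9],[-38.46,-2.35,-25.26,0,-1.176,0,9],[-38.46,-2.35,-25.26,0,-1.176,0,9],[-38.46,-2.35,-25.26,0,-1.176,0,9]]]'
python3 -c "
from h import *
row([.440,-.1685,.153],-1.716)"
```

```text
time: 1.4
tool_pos: [0.4397, -0.1688, 0.2499]
tool_rot: [-1.572, -0.0, -1.715]
contact_force: [-0.5, -0.4, 0.1]
opening: 0.0902
row cm [-0.04  9.69  0.03] rot [0.001 0.001 0.   ] now [ 0.4397 -0.1688  0.2499] [-1.572 -0.    -1.715] [-0.5 -0.4  0.1] 0.0902 1.4
```

```bash
python3 -m pendant '[[[0,3,0,0,0,0,9],[0,6.5,0,0,0,0,9],[0,9,0,0,0,0,9],[0,9.7,0,0,0,0,9],[0,9.7,0,0,0,0,5],[0,9.7,0,0,0,0,2],[0,9.7,0,0,0,0,1.2],[0,9.7,0,0,0,0,0.8],[0,9.7,0,0,0,0,0.2],[0,9.7,0,0,0,0,0],[0,9.7,0,0,0,0,0],[0,9.7,0,0,0,0,0]]]' 30
python3 -c "
from h import *
shot('scene','s1')
row([.440,-.1685,.153],-1.716)"
```

```text
time: 2.6
tool_pos: [0.4401, -0.1688, 0.1532]
tool_rot: [-1.571, -0.0, -1.716]
contact_force: [0.5, 0.5, 0.6]
opening: 0.0305
row cm [-0.04  0.02 -0.01] rot [-0.  0.  0.] now [ 0.44   -0.1689  0.1532] [-1.571 -0.    -1.716] [-0.   0.7 -0.3] 0.0267 2.65
```

View pics/s1.png

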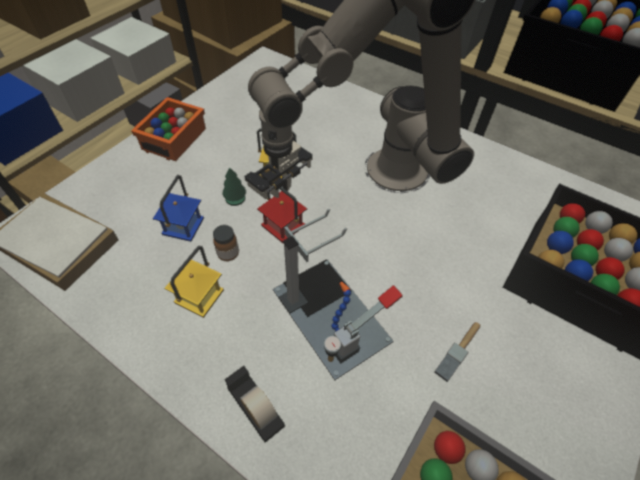

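The gripper (280,175) is over the lantern's bar, the lantern (283,213) has not moved, and the fingers are still closing.

```bash
python3 -m pendant '[[[0,0,0,0,0,0,0],[0,0,0,0,0,0,0],[0,0,0,0,0,0,0],[0,0,0,0,0,0,0],[0,0,0,0,0,0,0],[0,0,0,0,0,0,0],[0,-1,0,0,0,0,0],[0,-3,0,0,0,0,0],[0,-3,0,0,0,0,0],[0,-3,0,0,0,0,0]]]' 30
python3 -c "
from h import *
d=shot('top','t1')
row([.440,-.1685,.153],-1.716)"
```

```text
time: 3.65
tool_pos: [0.44, -0.1689, 0.1832]
tool_rot: [-1.57, -0.0, -1.716]
contact_force: [-0.0, -0.5, -4.2]
opening: 0.0086
row cm [-0.02  2.97  0.04] rot [ 0.001  0.    -0.   ] now [ 0.4396 -0.1687  0.1827] [-1.572  0.    -1.716] [ 0.2 -0.2 -3.6] 0.0088 3.7
```

```bash
python3 -c "
from h import *
row([.435,-.1685,.281],-1.946)
row([.430,.10,.281],-1.946)"
```

```text
row cm [ 0.05 -9.83 -0.47] rot [ 0.001  0.23  -0.   ] now [ 0.4396 -0.1687  0.1827] [-1.572  0.    -1.716] [ 0.2 -0.2 -3.6] 0.0088 3.7
row cm [-26.45  -9.82  -4.84] rot [ 0.001  0.23  -0.   ] now [ 0.4396 -0.1687  0.1827] [-1.572  0.    -1.716] [ 0.2 -0.2 -3.6] 0.0088 3.7
```

```bash
python3 -m pendant '[[[0,-2,0,0,0,0,0],[0,-5,-0.2,0,0,0,0],[0,-8,-0.4,0,0,0,0],[0,-9.5,-0.5,0,0.05,0,0],[-1,-9.8,-0.7,0,0.1,0,0],[-4,-9.8,-1.2,0,0.15,0,0],[-7,-9.8,-1.7,0,0.2,0,0],[-10,-9.8,-2.2,0,0.23,0,0],[-13,-9.8,-2.7,0,0.23,0,0],[-16,-9.8,-3.1,0,0.23,0,0],[-19,-9.8,-3.6,0,0.23,0,0],[-22,-9.8,-4.1,0,0.23,0,0],[-24.5,-9.8,-4.5,0,0.23,0,0],[-26,-9.8,-4.8,0,0.23,0,0],[-26.5,-9.8,-4.84,0,0.23,0,0],[-26.5,-9.8,-4.84,0,0.23,0,0],[-26.5,-9.8,-4.84,0,0.23,0,0],[-26.5,-9.8,-4.84,0,0.23,0,0]]]'
python3 -c "
from h import *
row([.556,.0515,.281],-1.946)
row([.556,.0515,.2515],-1.946)
shot('scene','s2')"
```

```text
time: 5.5
tool_pos: [0.4305, 0.0995, 0.281]
tool_rot: [-1.571, -0.0, -1.947]
contact_force: [0.1, 0.6, -3.7]
opening: 0.009
row cm [-0.15 -0.   13.44] rot [ 0.    -0.001  0.   ] now [0.4305 0.0995 0.281 ] [-1.571 -0.    -1.947] [ 0.1  0.6 -3.7] 0.009 5.5
row cm [-0.15  2.95 13.44] rot [ 0.    -0.001  0.   ] now [0.4305 0.0995 0.281 ] [-1.571 -0.    -1.947] [ 0.1  0.6 -3.7] 0.009 5.5
```

View pics/s2.png

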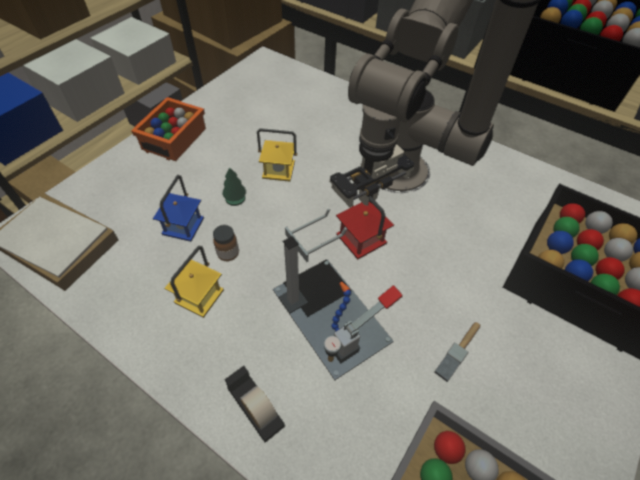

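The lantern, upright in the gripper at (365,228), is in front of the prong tips at (327,212) and (345,232). I'll advance the window over the tips.

```bash
python3 -m pendant '[[[0,0,1.5,0,0,0,0],[-0.1,0,4,0,0,0,0],[-0.15,0,6,0,0,0,0],[-0.15,0,8,0,0,0,0],[-0.15,0,8,0,0,0,0]]]'
python3 -m pendant '[[[0,0,2,0,0,0,0],[0,0,4,0,0,0,0],[0,0,5,0,0,0,0],[0,0,5.4,0,0,0,0],[0,0,5.4,0,0,0,0],[0,0,5.4,0,0,0,0]]]'
python3 -c "
from h import *
row([.556,.0515,.2515],-1.946)
d=shot('scene','s3');a=d['image'][130:330,230:440,::-1];cv2.imwrite('pics/c3.png',cv2.resize(a,None,fx=2.8,fy=2.8,interpolation=cv2.INTER_CUBIC))"
```

```text
time: 6.05
tool_pos: [0.5082, 0.0706, 0.2806]
tool_rot: [-1.569, -0.0, -1.948]
contact_force: [0.3, -1.0, -3.7]
opening: 0.009
time: 6.65
tool_pos: [0.555, 0.0529, 0.2812]
tool_rot: [-1.571, -0.0, -1.946]
contact_force: [0.2, -0.6, -3.2]
opening: 0.0089
row cm [0.09 2.97 0.15] rot [0.001 0.    0.   ] now [0.555  0.0529 0.2812] [-1.571 -0.    -1.946] [ 0.2 -0.6 -3.2] 0.0089 6.65
```

View pics/c3.png

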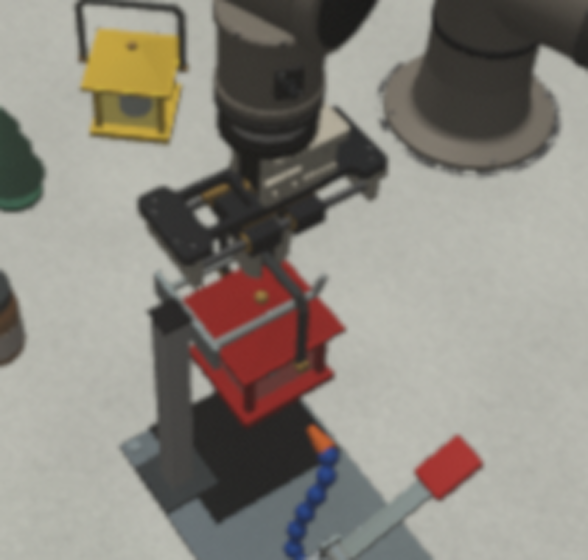

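The near prong passes through the window, inside the handle leg, and its tip at crop (322,283) sticks out in front. Now I'll lower.

```bash
python3 -m pendant '[[[0,1,0,0,0,0,0],[0.05,2,0.05,0,0,0,0],[0.09,2.6,0.1,0,0,0,0],[0.09,2.8,0.1,0,0,0,0],[0.09,2.8,0.1,0,0,0,0],[0.09,2.8,0.1,0,0,0,0]]]'
```

```text
time: 7.3
tool_pos: [0.5565, 0.0514, 0.2534]
tool_rot: [-1.57, 0.0, -1.946]
contact_force: [0.9, 0.1, -2.9]
opening: 0.0092
```

```bash
python3 -m pendant '[[[0,0.1,0,0,0,0,0],[0,0.2,0,0,0,0,0],[0,0.2,0,0,0,0,0],[0,0.2,0,0,0,0,0]]]'
```

```text
time: 7.7
tool_pos: [0.5566, 0.0514, 0.2519]
tool_rot: [-1.569, 0.0, -1.946]
contact_force: [-1.5, 0.2, 1.9]
opening: 0.009
```

Resting on the prongs (vertical force has gone from -3.7 to +1.9 N). Releasing, then rising.

```bash
python3 -m pendant '[[[0,0,0,0,0,0,1.5],[0,0,0,0,0,0,2.5],[0,0,0,0,0,0,3.5],[0,0,0,0,0,0,4.5],[0,0,0,0,0,0,4.5],[0,0,0,0,0,0,4.5],[0,0,0,0,0,0,4.5],[0,0,0,0,0,0,4.5],[0,0,0,0,0,0,4.5],[0,0,0,0,0,0,4.5]]]'
python3 -m pendant '[[[0,-1,0,0,0,0,4.5],[0,-3,0,0,0,0,4.5],[0,-6,0,0,0,0,4.5],[0,-9,0,0,0,0,4],[0,-9,0,0,0,0,2],[0,-9,0,0,0,0,0],[0,-9,0,0,0,0,0],[0,-9,0,0,0,0,0]]]'
python3 -c "
from h import *
row([.556,.255,.34],-1.946)
d=shot('scene','s4');a=d['image'][130:330,230:440,::-1];cv2.imwrite('pics/c4.png',cv2.resize(a,None,fx=2.8,fy=2.8,interpolation=cv2.INTER_CUBIC))"
```

```text
time: 8.7
tool_pos: [0.5563, 0.0515, 0.2512]
tool_rot: [-1.571, -0.0, -1.946]
contact_force: [0.2, 0.5, -0.2]
opening: 0.0449
time: 9.5
tool_pos: [0.5558, 0.0515, 0.3401]
tool_rot: [-1.573, -0.001, -1.946]
contact_force: [0.1, -0.1, -0.3]
opening: 0.0123
row cm [-1.895e+01  1.000e-02 -7.440e+00] rot [0.002 0.    0.001] now [0.5558 0.0515 0.3401] [-1.573e+00 -1.000e-03 -1.946e+00] [ 0.1 -0.1 -0.3] 0.0123 9.5
```

View pics/c4.png

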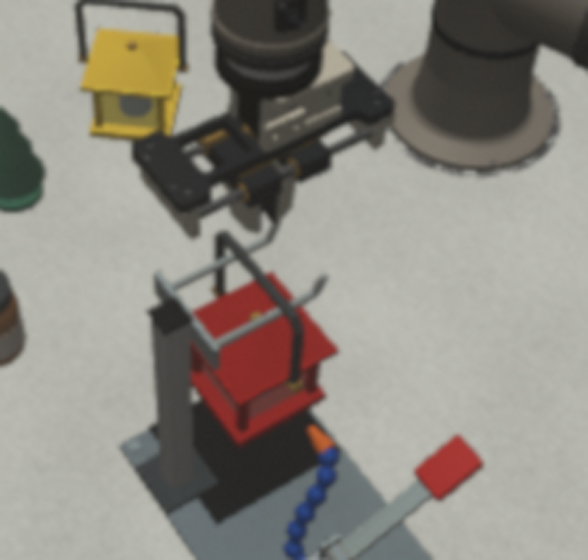

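The lantern hangs upright on both prongs with the gripper clear above it, and the lever is still up (pad at crop (450,467)). Next the lever.

```bash
python3 -c "
from h import *
row([.560,.259,.34],-1.946)
row([.560,.259,.20],-1.946)"
```

```text
row cm [-19.46   0.02  -7.22] rot [0.002 0.    0.001] now [0.5559 0.0515 0.3402] [-1.573e+00 -1.000e-03 -1.946e+00] [-0.1 -0.9 -0.6] 0.0089 9.55
row cm [-19.47  14.02  -7.19] rot [0.002 0.    0.001] now [0.5559 0.0515 0.3402] [-1.573e+00 -1.000e-03 -1.946e+00] [-0.1 -0.9 -0.6] 0.0089 9.55
```

```bash
python3 -m pendant '[[[-2,0,-0.7,0,0,0,0],[-6,0,-2.2,0,0,0,0],[-10,0,-3.7,0,0,0,0],[-14,0,-5.2,0,0,0,0],[-17.5,0,-6.5,0,0,0,0],[-19.5,0,-7.2,0,0,0,0],[-19.5,2,-7.2,0,0,0,0],[-19.5,6,-7.2,0,0,0,0],[-19.5,10,-7.2,0,0,0,0],[-19.5,13,-7.2,0,0,0,0],[-19.5,14,-7.2,0,0,0,0],[-19.5,14,-7.2,0,0,0,0]]]'
python3 -m pendant '[[[0,1,0,0,0,0,0],[0,2,0,0,0,0,0],[0,2.7,0,0,0,0,0],[0,3.4,0,0,0,0,0],[0,4,0,0,0,0,0],[0,4.5,0,0,0,0,0],[0,5,0,0,0,0,0],[0,5.2,0,0,0,0,0],[0,5.2,0,0,0,0,0],[0,5.2,0,0,0,0,0],[0,5.2,0,0,0,0,0]]]'
python3 -c "
from h import *
row([.560,.259,.148],-1.946)
d=shot('scene','s5');a=d['image'][170:370,250:460,::-1];cv2.imwrite('pics/c5.png',cv2.resize(a,None,fx=2.8,fy=2.8,interpolation=cv2.INTER_CUBIC))
shot('top','t5')"
```

```text
time: 10.75
tool_pos: [0.5601, 0.259, 0.1997]
tool_rot: [-1.573, -0.002, -1.946]
contact_force: [0.2, -0.3, -0.8]
opening: 0.0006
time: 11.85
tool_pos: [0.5605, 0.2598, 0.1502]
tool_rot: [-1.571, 0.001, -1.946]
contact_force: [-3.1, 1.5, 8.0]
opening: 0.0001
row cm [ 0.1   0.22 -0.02] rot [-0.     0.    -0.001] now [0.5605 0.2598 0.1502] [-1.571e+00  1.000e-03 -1.946e+00] [-3.1  1.5  8. ] 0.0001 11.85
```

View pics/c5.png

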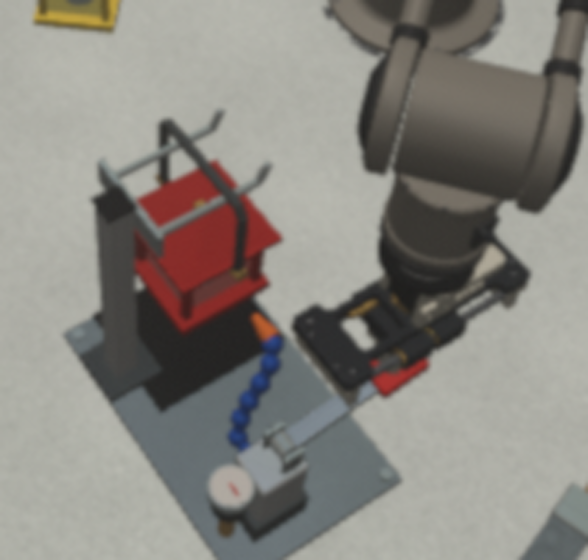

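The lantern still hangs and the lever is pressed, with the red pad under the fingers at crop (405,375). 8 N is on the high side, so I'll measure the lever slope from depth, before and after.

```bash
python3 - <<'E'
from h import *
ex=np.array([np.cos(.375),-np.sin(.375)]);ey=np.array([-ex[1],ex[0]]);pad=np.array([.5665,.2568])
for f in('s0','s5','t0','t5'):
    d=dict(np.load(f+'.npz'));v,u=np.mgrid[0:480,0:640];P=world(d,u.ravel(),v.ravel());im=d['image'].reshape(-1,3).astype(int)
    x=(P[:,:2]-pad)@ex;y=(P[:,:2]-pad)@ey;z=P[:,2]
    m=(x>.032)&(x<.078)&(abs(y)<.008)&(z>.11)&(z<.19)
    if m.sum()>8:
        k=np.polyfit(x[m],z[m],1);r=z[m]-np.polyval(k,x[m]);m2=np.where(m)[0][abs(r)<.006];k=np.polyfit(x[m2],z[m2],1)
        print(f,len(m2),'elev',-np.arctan(k[0]),'z@.05',np.polyval(k,.05))
    red=(im[:,0]>90)&(im[:,1]<50)&(abs(x)<.06)&(abs(y)<.03)&(z<.25);print('red',red.sum(),z[red].min() if red.any() else 0,[(round(a,3),round(b,3),round(c,3)) for a,b,c in zip(x[red],y[red],z[red])][::12])
    ap=[(round(a,3),round(c,3)) for a,c in zip(x[m],z[m])][::8];print(ap)
row([.56,.259,.148],-1.946)
E
```

```text
s0 128 elev 0.3981890354375096 z@.05 0.1514927173453844
red 27 0.16553952384775883 [(np.float64(0.019), np.float64(-0.009), np.float64(0.169)), (np.float64(0.019), np.float64(0.003), np.float64(0.167)), (np.float64(0.015), np.float64(0.016), np.float64(0.17))]
[(np.float64(0.034), np.float64(0.159)), (np.float64(0.036), np.float64(0.156)), (np.float64(0.037), np.float64(0.158)), (np.float64(0.041), np.float64(0.154)), (np.float64(0.048), np.float64(0.154)), (np.float64(0.053), np.float64(0.146)), (np.float64(0.041), np.float64(0.155)), (np.float64(0.045), np.float64(0.153)), (np.float64(0.052), np.float64(0.152)), (np.float64(0.058), np.float64(0.147)), (np.float64(0.064), np.float64(0.147)), (np.float64(0.068), np.float64(0.145)), (np.float64(0.077), np.float64(0.142)), (np.float64(0.063), np.float64(0.146)), (np.float64(0.068), np.float64(0.147)), (np.float64(0.068), np.float64(0.143)), (np.float64(0.075), np.float64(0.141))]
s5 81 elev 0.14686286824615843 z@.05 0.1362208441262824
red 34 0.14333432177745375 [(np.float64(0.004), np.float64(-0.011), np.float64(0.146)), (np.float64(-0
[... 2392 characters left out ...]
(0.146)), (np.float64(0.059), np.float64(0.149)), (np.float64(0.056), np.float64(0.153)), (np.float64(0.054), np.float64(0.153)), (np.float64(0.052), np.float64(0.149)), (np.float64(0.05), np.float64(0.148)), (np.float64(0.047), np.float64(0.154)), (np.float64(0.044), np.float64(0.153)), (np.float64(0.043), np.float64(0.147)), (np.float64(0.04), np.float64(0.155)), (np.float64(0.039), np.float64(0.155))]
t5 10 elev 0.3227504658284057 z@.05 0.13474675158510166
red 0 0 []
[(np.float64(0.061), np.float64(0.132)), (np.float64(0.04), np.float64(0.137))]
row cm [ 0.1   0.22 -0.02] rot [-0.     0.    -0.001] now [0.5605 0.2598 0.1502] [-1.570e+00  1.000e-03 -1.946e+00] [-3.1  1.   6.8] 0.0007 11.95
```

The lever elevation went from 0.398 to 0.147, so the lever is at about 0.25 rad. I'll hold it, then do a last check.

```bash
python3 -m pendant '[[[0,0,0,0,0,0,0],[0,0,0,0,0,0,0],[0,0,0,0,0,0,0],[0,0,0,0,0,0,0],[0,0,0,0,0,0,0],[0,0,0,0,0,0,0],[0,0,0,0,0,0,0],[0,0,0,0,0,0,0]]]'
python3 - <<'E'
from h import *
ex=np.array([np.cos(.375),-np.sin(.375)]);ey=np.array([-ex[1],ex[0]]);pad=np.array([.5665,.2568]);seat=np.array([.561,.0495])
d=shot('scene','s6');v,u=np.mgrid[0:480,0:640];P=world(d,u.ravel(),v.ravel());z=P[:,2]
x=(P[:,:2]-pad)@ex;y=(P[:,:2]-pad)@ey
m=(x>.045)&(x<.078)&(abs(y)<.008)&(z>.12)&(z<.15);print('lever elev',-np.arctan(np.polyfit(x[m],z[m],1)[0]))
X=(P[:,:2]-seat)@ex;Y=(P[:,:2]-seat)@ey
m=(abs(X)<.03)&(abs(Y)<.028)&(z>.262)&(z<.29);print('bar',m.sum(),X[m].mean(),z[m].max(),np.polyfit(Y[m],X[m],1))
im=d['image'].reshape(-1,3).astype(int);r=(im[:,0]>80)&(im[:,1]<50)&(abs(X)<.09)&(abs(Y)<.09)&(z>.165)&(z<.22)
print('roof',X[r].min(),X[r].max(),Y[r].min(),Y[r].max(),z[r].mean(),np.linalg.lstsq(np.c_[X[r],Y[r],np.ones(r.sum())],z[r],rcond=None)[0])
row([.56,.259,.148],-1.946)
E
```

```text
time: 12.75
tool_pos: [0.5606, 0.2598, 0.1502]
tool_rot: [-1.57, 0.001, -1.946]
contact_force: [-2.9, 0.7, 7.6]
opening: 0.0003
lever elev 0.17188601173122608
bar 86 -0.004869417351166825 0.27919667107563995 [-0.00742556 -0.004866  ]
roof -0.05351494866661692 0.04748588218677109 -0.05438677630639524 0.0667892359484214 0.19371666186759223 [-0.04411809 -0.08962267  0.19550383]
row cm [ 0.1   0.22 -0.02] rot [-0.     0.    -0.001] now [0.5606 0.2598 0.1502] [-1.570e+00  1.000e-03 -1.946e+00] [-4.5  1.7  6.6] 0.0004 12.8
```

All good; handing in.

```bash
python3 -c "
from h import *
print(robot.hand_in())"
```

```text
the job is handed in; nothing more can be done
None
```

The red lantern hangs by its bar on both prongs, let go. The gripper, fingers closed, is holding the valve lever about half-way down. I handed the job in at about 12.8 s; no verdict was reported.

- **Lantern:** the last depth check put the bar 5 mm towards the tips from the seat and within 0.01 rad of the stand's y axis. The lantern looked upright in the last picture. The roof fit gave slopes of 0.04 and 0.09, but it includes the sloping roof, so it is only a rough check.
- **Lever:** its angle came out at 0.25 rad, then about 0.23 rad at the last check, against the allowed 0.15 to 0.35. The upward force was 6.6 to 8 N, a little above the nominal 6 N half-way. The tool stayed still over the last 0.8 s.
- **Tree, jar and brush:** the arm's path stayed clear of them. I did not measure their positions again at the end.

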